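# Make up a batch of three plates in the carrier and clamp it

### The job

First clear the wipes canister out of the white carrier and stand it upright on the round black mat, wholly on the mat. One plate is already in the carrier: make it up to exactly three by standing more grey-green plates from the rack upright in the carrier, across it one behind the other; leave the remaining two standing in the rack. Then slide the orange-handled clamp up so that the three are held snug with no gaps left. The plates are brittle and of differing thickness: do not drop them or knock them over, close the clamp by feel, without squeezing its spring solid, and do not disturb the other things on the table.

Things in the scene. Friction and masses are not known exactly. Their poses are not given: they have to be found in the camera images.
- plate_a: one of five grey-green plates, 130 mm long (x), 100 mm tall (z), standing on its long edge in the carrier near its end wall from the start; thickness (along y) varies from plate to plate, unmarked, 12 to 36 mm. The upper 22 mm is only 96 mm long (clipped corners). 0.2 to 0.32 kg, brittle. Origin: centre of the underside
- plate_b: one of five grey-green plates, 130 mm long (x), 100 mm tall (z), standing on its long edge in a rack slot; thickness (along y) varies from plate to plate, unmarked, 12 to 36 mm. The upper 22 mm is only 96 mm long (clipped corners). 0.2 to 0.32 kg, brittle. Origin: centre of the underside
- plate_c: one of five grey-green plates, 130 mm long (x), 100 mm tall (z), standing on its long edge in a rack slot; thickness (along y) varies from plate to plate, unmarked, 12 to 36 mm. The upper 22 mm is only 96 mm long (clipped corners). 0.2 to 0.32 kg, brittle. Origin: centre of the underside
- plate_d: one of five grey-green plates, 130 mm long (x), 100 mm tall (z), standing on its long edge in a rack slot; thickness (along y) varies from plate to plate, unmarked, 12 to 36 mm. The upper 22 mm is only 96 mm long (clipped corners). 0.2 to 0.32 kg, brittle. Origin: centre of the underside
- plate_e: one of five grey-green plates, 130 mm long (x), 100 mm tall (z), standing on its long edge in a rack slot; thickness (along y) varies from plate to plate, unmarked, 12 to 36 mm. The upper 22 mm is only 96 mm long (clipped corners). 0.2 to 0.32 kg, brittle. Origin: centre of the underside
- rack: fixed black toothed rack, 130 (x) x 252 (y) mm; four slots 66 mm apart along y, at y = -99, -33, 33 and 99 mm; slot floor 10 mm and teeth 36 mm above the table. Origin: centre of the underside, on the table
- carrier: fixed white batch carrier, 166 (x) x 300 (y) mm, floor 10 mm above the table; side rails at x = +-79 mm (inside faces +-76), 21 mm high; blue fixed end wall whose inner face is at y = -135 mm, top 80 mm above the table. The plates belong between this wall and the clamp, standing across the carrier (their length along x, thickness along y). Origin: centre of the underside, on the table
- clamp (a joint): travel in m of the sliding clamp towards the end wall (along carrier -y); 0 is fully open (its face 210 mm from the end wall, carrier y = +75 mm), 0.19 the end of its track; starts nearly open. Slides with about 3 N friction and stays where left. Its pressing face is a sprung pad that yields up to 5 mm at 3.6 N per mm (at 18 N it bottoms, and then all is rigid)
- clamp_face (a point): middle of the foot of the clamp's sprung pressing face (blue, 140 mm wide, top 76 mm above the table), axes as the carrier's; +y points away from the plates
- clamp_bar (a point): centre of the top of the clamp's orange grip bar, 109 mm above the table; the bar is 70 mm along x, 14 mm thick along y, 90 mm tall, and stands 58 mm behind the unloaded pressing face
- canister: closed white and blue wipes canister with yellow lid, 56 mm across, 118 mm tall, 0.3 kg, standing in the middle of the carrier at the start. Origin: centre of the underside
- mat: round black rubber mat fixed to the table, 100 mm across, 4 mm thick; origin: centre of its underside
- tape: tape roll lying flat, 100 mm across, 48 mm tall; not part of the job
- mug: blue mug, 80 mm across, 95 mm tall; not part of the job
- screwdriver: screwdriver lying flat, 160 mm long; not part of the job
- carton: small white box, 80 x 60 x 50 mm tall; not part of the job
- jar: amber jar, 60 mm across, 90 mm tall; not part of the job

How it is judged:
By the outcome, as a careful person would: the job done as asked, in the order asked, and still so for the second after the job is handed in, with the robot touching nothing.
It also fails if it takes over 72 s, if anything falls off the work surface, if the arm or the gripper's body presses on something with over 40 N, if the wrist force passes 120 N, or if a joint passes its speed limit or range.

### The arm

A 6-joint arm with a two-finger parallel gripper is mounted at the origin on the work surface. World frame = base frame: x ahead of the robot, y to its left, z up, the work surface at z = 0. Lengths are in m, angles in rad, forces in N, time in s.
With the tool pointing down it reaches from about 0.275 to 0.85 m from the base axis. Payload 5.2 kg.
Tool frame: the origin (TCP) lies between the finger pads; the fingertips stand 14 mm ahead of it and the grasp point (between the pads) lies 5 mm behind it; z points along the fingers, y is the line along which they close (so a half turn about z gives the same grasp; the last joint's range is limited). The gripper opens to 85 mm and grips with 20 to 120 N. Pads are 22 mm wide; open, the fingers measure 114 mm over their backs; the gripper's body (76 mm by 85 mm) begins 54 mm behind the grasp point. The pads swing forward as they close: fully open they stand 13 mm farther back than shut.
Start: joints at [-1.427, 0.259, 1.535, -0, 1.348, -0.203], TCP at [0.187, -0.517, 0.245] pointing down, gripper open.
Joint ranges: [-3.14, 3.14], [-0.91, 2.08], [0.19, 2.58], [-1.22, 4.36], [0.22, 2.71], [-3.12, 3.12]. Speed limits (rad/s): [2.57, 2.57, 3.14, 3.14, 3.14, 3.14].

### API

Orientations are given as a unit quaternion [w, x, y, z].
In Python, from station import monitor, capture, camera_info, close_job gives the robot as it stands.
- The arm moves only by the tool send_rows, never from a script. Its arguments are lists of equal length, an entry for each row: "travel": the shift along the tool's x, y, z normalised to -1 to 1, where 1 is 0.2 m, a list of three; "dr": the turn, a rotation vector about the tool's x, y, z normalised to -1 to 1, where 1 is 30 degrees, a list of three. A call has 1 to 20 rows; each row is the pose to reach, as a shift and turn from the pose commanded when the call began, along the tool's axes at that moment; what a row does not reach only later rows make up. A row lasts 1/10 s, in which the tool goes at most 50 mm and 8.59 degrees, less where a joint would pass 70% of its speed; a pose out of reach is approached as far as the arm can. A call with a number of a shift or a turn outside -1 to 1 is refused whole. A call with a gripper value outside its range is refused whole. "gripper" is the closure, from 0 (fully open) to 1 (shut), set as the call begins (left out, the last holds). The fingers move at their own pace and stop on an object; "squeeze" is the grip in N (left out, the last holds). Time passes only in rows, so rows that repeat a pose let the fingers close. It gives the time, the measured TCP pose, the force, the opening and the grip force at its end, in the units of the state.
- monitor.get_obs(): the state, without advancing time (a new reading comes with each control period).
- capture(name): name is "scene" or "top" or "wrist"; returns (picture, depth): 420x560x3 uint8, blue, green, red; 420x560 float32, m along the optical axis (not along the pixel's ray), 0 where there is no reading.
- camera_info(name): a dict with "fov_y" (degrees; the focal length in pixels is half the picture's height over the tangent of half this angle, whatever the lens; pixels are square), "cx", "cy" (the principal point, pixels), "R" (3x3) and "t" (3): a world point X has camera coordinates R X + t. Camera axes: x right, y down, z forward; pixel columns grow to the right and rows downward; lengths in m; the calibration is good to about 2 mm. A picture is of the moment at which its call begins: read the wrist's pose just before it. camera_info takes no time and is no camera call; for the wrist camera it gives the pose at the moment of the call.
- close_job(): hands the job in; it is judged then, once.
The state is a dict: "time_s": time; "joint_positions": joint angles; "qd": joint speeds; "effort": joint torques, N m; "ee_pos": TCP position; "eef_rot": TCP orientation; "wrist_force": force on the tool from outside, world axes, zero at the start; "wrist_torque": the same for the moment, N m; "gripper_width": finger opening in m; "finger_force": force on a finger pad.
Only numpy, scipy, OpenCV 4.12 (cv2) and the standard library are available. Lean on these libraries where they do the work, as an engineer would, in place of code of your own. Each camera call takes 0.05 s, during which the arm holds its last target. There are 200 camera calls.

## Working session

There is one attempt and no reset: what is moved stays moved. The work goes in short steps, Python scripts to look and compute and a tool call to move; the robot and the scene stay as the last step left them, time stands still between calls to the robot, and variables do not carry over. Pictures are saved under pics/ and viewed, at most 10 in all, crops included, and the job is handed in when it is done.

Besides the shell and the picture viewer there is one more tool, called after "Emit:" as a command line: name --argument value ..., lists and objects as JSON in quotes. send_rows: Moves the arm, as the interface text tells. Scaled input: -1 to 1 covers 0.2 m each way for a shift and 30 degrees each way for a turn. Its arguments: {"type":"object","properties":{"travel":{"type":"array","items":{"type":"array","items":{"type":"number"}}},"dr":{"type":"array","items":{"type":"array","items":{"type":"number"}}},"gripper":{"type":"number"},"squeeze":{"type":"number"}},"required":["travel","dr"]}

```bash
mkdir -p pics
cat > h.py <<'E'
import numpy as np, cv2
from station import monitor, capture, camera_info, close_job
def cam(n):
    ci=camera_info(n); R=np.array(ci['R']);t=np.array(ci['t']);f=210/np.tan(np.radians(ci['fov_y'])/2)
    return f,ci['cx'],ci['cy'],R,t
def pts(n,c,d):
    f,cx,cy,R,t=c; v,u=np.mgrid[0:420,0:560]
    P=np.stack([(u-cx)/f*d,(v-cy)/f*d,d],-1)
    return (P-t)@R   # world
def ray(c,u,v,z):
    f,cx,cy,R,t=c; o=-R.T@t; k=R.T@np.array([(u-cx)/f,(v-cy)/f,1]); return o+k*(z-o[2])/k[2]
def obs():
    o=monitor.get_obs(); print({k:np.round(o[k],4).tolist() for k in ['time_s','ee_pos','eef_rot','wrist_force','gripper_width','finger_force']}); return o
E
python3 - <<'E'
from h import *
o=obs()
for n in ['top','scene']:
    p,d=capture(n); cv2.imwrite(f'pics/{n}0.png',p); np.save(f'pics/{n}0.npy',d)
    ci=camera_info(n); print({k:np.round(v,4).tolist() for k,v in ci.items()}); print((d>0).mean())
E
```

```text
{'time_s': 0.0, 'ee_pos': [0.1869, -0.5167, 0.2445], 'eef_rot': [-0.0009, 0.985, 0.1725, 0.0], 'wrist_force': [1.0353, -0.6279, 0.1274], 'gripper_width': 0.085, 'finger_force': 0.0}
{'fov_y': 55.8281, 'cx': 283.8682, 'cy': 206.6568, 'R': [[-0.0057, -0.9999, -0.0113], [-0.9883, 0.0073, -0.1525], [0.1526, 0.0103, -0.9882]], 't': [0.0206, 0.6006, 1.024]}
0.9960076530612245
{'fov_y': 50.2719, 'cx': 284.737, 'cy': 216.691, 'R': [[-0.556, 0.8311, -0.0083], [0.6794, 0.4487, -0.5806], [-0.4788, -0.3285, -0.8141]], 't': [0.3123, -0.3703, 1.4856]}
0.9959906462585034
```

View pics/top0.png

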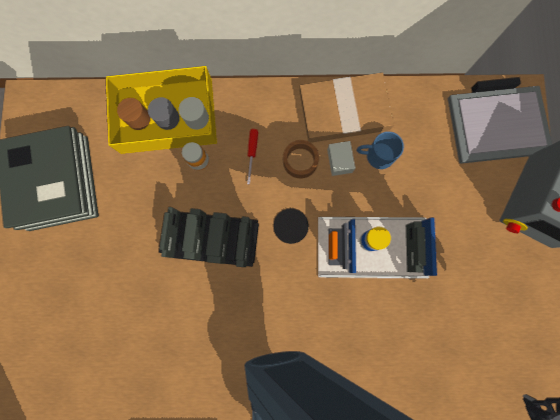

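View pics/scene0.png

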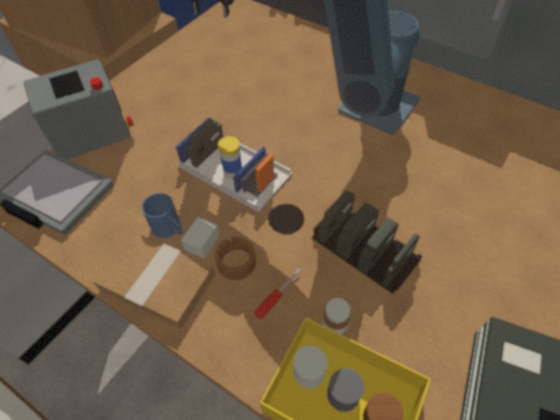

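The top view shows the rack at about (209,238) with four plates. The mat is at (291,226) and the canister lid at (377,238). The carrier spans (318–436, 217–278), with the blue end wall on the right and the orange bar at (335,246). The scene view agrees with this. Next I'll measure from both views.

```bash
cat > m.py <<'E'
from h import *
import sys
def rect(P):
    (c,s,a)=cv2.minAreaRect((P[:,:2]*1000).astype(np.float32)); return np.round(c,1),np.round(s,1),round(a,1)
for n in ['top','scene']:
    p=cv2.imread(f'pics/{n}0.png'); d=np.load(f'pics/{n}0.npy'); c=cam(n); W=pts(n,c,d); hsv=cv2.cvtColor(p,cv2.COLOR_BGR2HSV)
    H,S,V=[hsv[...,i].astype(int) for i in range(3)]
    work=(W[...,0]>0.2)&(W[...,0]<0.6)&(W[...,1]>-0.45)&(W[...,1]<0.5)&(d>0)
    print(n,'table z',np.median(W[work&(abs(W[...,2])<.02)][:,2]))
    def rep(name,m,zlo,zhi):
        m=work&m&(W[...,2]>zlo)&(W[...,2]<zhi)
        k,l,st,_=cv2.connectedComponentsWithStats(m.astype(np.uint8))
        for i in range(1,k):
            if st[i,4]>25:
                P=W[l==i]; print(name,st[i,:5].tolist(),'med',np.round(np.median(P,0),4),'zmax',round(np.percentile(P[:,2],97),4),'rect',*rect(P))
    rep('lid',(H>20)&(H<35)&(S>150),.05,.2)
    rep('orange',(H<18)&(S>170)&(V>100),.098,.2)
    rep('blue',(H>100)&(H<130)&(S>120),.06,.09)
    rep('plate',(S<110)&(V<110),.095,.125)
    rep('mat',(V<55),-.01,.012)
    rep('tall',V>=0,.03,.3)
E
python3 m.py
```

```text
top table z 0.00020024258640727777
lid [367, 227, 24, 23, 421] med [ 0.5085 -0.2147  0.1288] zmax 0.1319 rect [ 509.1 -215.6] [54.  55.3] 24.8
orange [332, 231, 5, 28, 139] med [ 0.4933 -0.1084  0.1091] zmax 0.1125 rect [ 494.7 -108.8] [10.6 67.5] 88.7
blue [427, 218, 10, 57, 372] med [ 0.4899 -0.3617  0.0781] zmax 0.0825 rect [ 491.4 -364.9] [ 13.3 143.6] 89.4
blue [350, 220, 6, 53, 235] med [ 0.4895 -0.1605  0.0757] zmax 0.0795 rect [ 492.8 -161.3] [  9.9 134. ] 89.3
blue [362, 233, 12, 18, 44] med [ 0.5009 -0.1902  0.0764] zmax 0.0887 rect [ 500.8 -196.3] [49.2 14.7] 25.6
plate [159, 212, 11, 38, 237] med [0.5314 0.3186 0.1088] zmax 0.1123 rect [532.9 319.9] [12.3 95. ] 84.1
plate [182, 214, 17, 38, 463] med [0.5265 0.253  0.1095] zmax 0.1128 rect [527.5 254.7] [28.4 95.5] 84.0
plate [205, 217, 20, 40, 572] med [0.5151 0.1899 0.1098] zmax 0.1131 rect [516.6 191.5] [36.6 95.8] 83.5
plate [235, 222, 13, 38, 325] med [0.5051 0.1239 0.1094] zmax 0.113 rect [506.5 124.6] [20.3 95. ] 83.8
plate [415, 227, 11, 39, 372] med [ 0.4894 -0.322   0.1091] zmax 0.1126 rect [ 489.8 -324.1] [21.1 
[... 2955 characters left out ...]
6 0.0099] zmax 0.0119 rect [567.8 284.1] [45.3 49.9] 82.8
tall [334, 63, 58, 54, 2177] med [0.2475 0.0348 0.2434] zmax 0.2969 rect [236.5  24.3] [ 45.5 153.9] 14.0
tall [175, 117, 99, 73, 2989] med [ 0.5141 -0.2112  0.0762] zmax 0.1302 rect [ 496.8 -239.4] [274.9 149.2] 88.8
tall [313, 190, 42, 49, 843] med [0.5227 0.1275 0.0854] zmax 0.1119 rect [505.  112.7] [ 42.2 132.1] 83.9
tall [329, 202, 70, 69, 2452] med [0.5415 0.2101 0.0875] zmax 0.1123 rect [519.3 205.2] [126.5 139.2] 83.6
tall [372, 233, 48, 51, 918] med [0.5404 0.3103 0.0423] zmax 0.1115 rect [532.1 299. ] [ 51.7 131.9] 83.9
tall [395, 254, 27, 33, 205] med [0.5378 0.344  0.0354] zmax 0.0389 rect [535.1 343.8] [ 12.4 110.3] 83.4
```

```bash
cat >> h.py <<'E'
from scipy.spatial.transform import Rotation as Rn
def to(*wps, show=True):
    """waypoints (x,y,z,psi_deg): print normalised travel and dr from the present pose"""
    o=obs(); q=np.array(o['eef_rot']); R=Rn.from_quat(q[[1,2,3,0]]); p=np.array(o['ee_pos'])
    print('psi',np.degrees(np.arctan2(*R.as_matrix()[[1,0],0])).round(2),'q',np.round(o['joint_positions'],2))
    for x,y,z,s in wps:
        T=Rn.from_euler('z',s,degrees=True)*Rn.from_matrix(np.diag([1,-1,-1.]))
        print((x,y,z,s),'travel',np.round(R.inv().apply(np.array([x,y,z])-p)/.2,3).tolist(),'dr',np.round(np.degrees((R.inv()*T).as_rotvec())/30,3).tolist())
E
python3 -c "
from h import *
to((.35,-.35,.245,49),(.51,-.2155,.245,49))"
```

```text
{'time_s': 0.1, 'ee_pos': [0.1869, -0.5168, 0.2445], 'eef_rot': [-0.0009, 0.985, 0.1725, 0.0], 'wrist_force': [0.3074, -0.0939, 0.1187], 'gripper_width': 0.0853, 'finger_force': 0.0}
psi 19.87 q [-1.43  0.26  1.54  0.    1.35 -0.2 ]
(0.35, -0.35, 0.245, 49) travel [1.05, -0.507, -0.001] dr [-0.003, -0.001, -0.971]
(0.51, -0.2155, 0.245, 49) travel [2.031, -0.868, -0.0] dr [-0.003, -0.001, -0.971]
```

Emit:
send_rows --travel '[[1,-0.5,0],[1,-0.5,0],[1,-0.5,0],[1,-0.5,0],[1,-0.5,0],[1,-0.5,0]]' --dr '[[0,0,-0.97],[0,0,-0.97],[0,0,-0.97],[0,0,-0.97],[0,0,-0.97],[0,0,-0.97]]' --gripper 0.12 --squeeze 30

```text
time_s: 0.7
ee_pos: [0.3428, -0.3524, 0.2452]
eef_rot: [-0.001, 0.909, 0.416, 0.0]
wrist_force: [0.4, -0.8, 0.1]
gripper_width: 0.075
finger_force: 0.0
```

```bash
python3 -c "
from h import *
to((.51,-.2155,.20,49),(.51,-.2155,.092,49))"
```

```text
{'time_s': 0.7, 'ee_pos': [0.3428, -0.3524, 0.2452], 'eef_rot': [-0.0005, 0.9092, 0.4164, 0.0004], 'wrist_force': [0.4031, -0.8099, 0.0808], 'gripper_width': 0.075, 'finger_force': 0.0}
psi 49.22 q [-1.03  0.15  1.67  0.    1.32 -0.32]
(0.51, -0.2155, 0.2, 49) travel [1.064, 0.186, 0.227] dr [-0.001, -0.002, 0.007]
(0.51, -0.2155, 0.092, 49) travel [1.063, 0.186, 0.767] dr [-0.001, -0.002, 0.007]
```

Emit:
send_rows --travel '[[1,0.18,0.15],[1,0.18,0.15],[1,0.18,0.15],[1,0.18,0.15],[1,0.18,0.15],[1,0.18,0.15]]' --dr '[[0,0,0],[0,0,0],[0,0,0],[0,0,0],[0,0,0],[0,0,0]]'

```text
time_s: 1.3
ee_pos: [0.4997, -0.2276, 0.2144]
eef_rot: [-0.001, 0.91, 0.416, -0.001]
wrist_force: [0.4, -0.7, -0.7]
gripper_width: 0.0751
finger_force: 0.0
```

Run:
```python
from h import *
to((.51,-.2155,.215,49),(.51,-.2155,.092,49))
c=cam('wrist'); p,d=capture('wrist'); cv2.imwrite('pics/w1.png',p); W=pts('wrist',c,d)
print((d>0).mean())
hsv=cv2.cvtColor(p,cv2.COLOR_BGR2HSV); m=cv2.inRange(hsv,(20,130,60),(35,255,255))>0
m&=(d>0)&(W[...,2]>.1)&(W[...,2]<.15); P=W[m]; print(m.sum(),np.median(P,0),cv2.minEnclosingCircle((P[:,:2]*1000).astype(np.float32)))
```

```text
{'time_s': 1.3, 'ee_pos': [0.4997, -0.2276, 0.2144], 'eef_rot': [-0.0006, 0.9096, 0.4156, -0.0007], 'wrist_force': [0.3964, -0.6586, -0.6669], 'gripper_width': 0.0751, 'finger_force': 0.0}
psi 49.11 q [-0.63  0.28  1.58 -0.    1.28  0.08]
(0.51, -0.2155, 0.215, 49) travel [0.079, -0.001, -0.003] dr [-0.003, 0.001, 0.004]
(0.51, -0.2155, 0.092, 49) travel [0.08, 0.0, 0.612] dr [-0.003, 0.001, 0.004]
0.9961522108843538
5161 [ 0.50965197 -0.21435739  0.12877281] ((508.4218444824219, -215.80601501464844), 28.39080238342285)
```

View pics/w1.png

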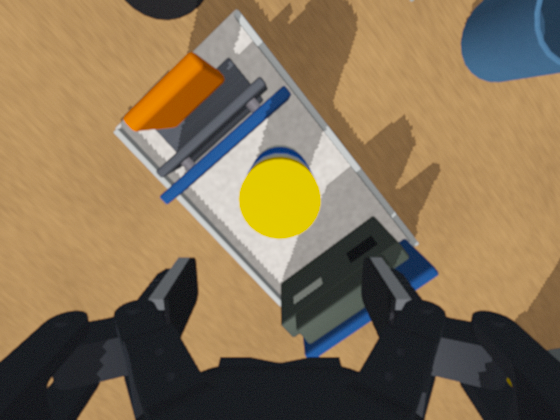

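The wrist view shows the yellow lid at (280,198). The fingers clear both the clamp pad and plate_a. I'll descend and grip.

Emit:
send_rows --travel '[[0.075,0,0.1],[0.075,0,0.25],[0.075,0,0.4],[0.075,0,0.52],[0.075,0,0.6],[0.075,0,0.61],[0.075,0,0.61]]' --dr '[[0,0,0],[0,0,0],[0,0,0],[0,0,0],[0,0,0],[0,0,0],[0,0,0]]'

```text
time_s: 2.05
ee_pos: [0.5085, -0.2182, 0.0935]
eef_rot: [-0.0, 0.911, 0.413, -0.0]
wrist_force: [0.4, -0.9, 0.0]
gripper_width: 0.0751
finger_force: 0.0
```

Emit:
send_rows --travel '[[0,0,0],[0,0,0],[0,0,0],[0,0,0],[0,0,0],[0,0,0]]' --dr '[[0,0,0],[0,0,0],[0,0,0],[0,0,0],[0,0,0],[0,0,0]]' --gripper 0.6

```text
time_s: 2.65
ee_pos: [0.5099, -0.2174, 0.0949]
eef_rot: [0.001, 0.91, 0.415, 0.0]
wrist_force: [-2.8, 0.1, 6.9]
gripper_width: 0.0556
finger_force: 31.6
```

```bash
python3 -c "
from h import *
to((.51,-.2155,.2,49),(.552,-.0005,.2,49),(.552,-.0005,.0875,49))"
```

```text
{'time_s': 2.65, 'ee_pos': [0.5099, -0.2174, 0.0949], 'eef_rot': [0.0013, 0.91, 0.4147, 0.0003], 'wrist_force': [-2.7667, 0.0634, 6.8649], 'gripper_width': 0.0556, 'finger_force': 31.6057}
psi 49.0 q [-0.6   0.41  1.72 -0.    1.01  0.11]
(0.51, -0.2155, 0.2, 49) travel [0.007, -0.004, -0.526] dr [0.005, 0.001, 0.0]
(0.552, -0.0005, 0.2, 49) travel [0.956, -0.551, -0.528] dr [0.005, 0.001, 0.0]
(0.552, -0.0005, 0.0875, 49) travel [0.957, -0.553, 0.035] dr [0.005, 0.001, 0.0]
```

Emit:
send_rows --travel '[[0,0,-0.1],[0,0,-0.3],[0,0,-0.5],[0,0,-0.6],[0,0,-0.6],[0.2,-0.1,-0.6],[0.4,-0.22,-0.6],[0.6,-0.34,-0.6],[0.8,-0.46,-0.6],[0.955,-0.55,-0.6],[0.955,-0.55,-0.6],[0.955,-0.55,-0.5],[0.955,-0.55,-0.35],[0.955,-0.55,-0.2],[0.955,-0.55,-0.1],[0.955,-0.55,-0.05],[0.955,-0.55,-0.05]]' --dr '[[0,0,0],[0,0,0],[0,0,0],[0,0,0],[0,0,0],[0,0,0],[0,0,0],[0,0,0],[0,0,0],[0,0,0],[0,0,0],[0,0,0],[0,0,0],[0,0,0],[0,0,0],[0,0,0],[0,0,0]]'

```text
time_s: 4.35
ee_pos: [0.55, -0.0005, 0.1009]
eef_rot: [-0.001, 0.91, 0.414, -0.002]
wrist_force: [-0.4, 0.3, -3.0]
gripper_width: 0.0555
finger_force: 33.1
```

```bash
python3 -c "
from h import *
to((.553,-.0005,.0885,49))"
```

```text
{'time_s': 4.35, 'ee_pos': [0.55, -0.0005, 0.1009], 'eef_rot': [-0.0014, 0.9101, 0.4143, -0.002], 'wrist_force': [-0.3955, 0.2821, -3.0163], 'gripper_width': 0.0555, 'finger_force': 33.1489}
psi 48.95 q [-0.2   0.4   1.72 -0.    1.03  0.51]
(0.553, -0.0005, 0.0885, 49) travel [0.01, 0.011, 0.062] dr [-0.008, 0.005, -0.002]
```

Emit:
send_rows --travel '[[0.01,0.01,0.02],[0.01,0.01,0.04],[0.01,0.01,0.05],[0.01,0.01,0.058],[0.01,0.01,0.058],[0.01,0.01,0.058]]' --dr '[[0,0,0],[0,0,0],[0,0,0],[0,0,0],[0,0,0],[0,0,0]]'

```text
time_s: 4.95
ee_pos: [0.5547, -0.0002, 0.092]
eef_rot: [0.0, 0.91, 0.415, 0.0]
wrist_force: [-0.5, -0.3, -2.6]
gripper_width: 0.0554
finger_force: 33.1
```

Emit:
send_rows --travel '[[0,0,0.005],[0,0,0.01],[0,0,0.013],[0,0,0.013],[0,0,0.013]]' --dr '[[0,0,0],[0,0,0],[0,0,0],[0,0,0],[0,0,0]]'

```text
time_s: 5.45
ee_pos: [0.5546, -0.0002, 0.0891]
eef_rot: [-0.0, 0.91, 0.414, -0.0]
wrist_force: [0.4, -0.4, -3.0]
gripper_width: 0.0556
finger_force: 33.2
```

Emit:
send_rows --travel '[[0,0,0.003],[0,0,0.006],[0,0,0.008],[0,0,0.008]]' --dr '[[0,0,0],[0,0,0],[0,0,0],[0,0,0]]'

```text
time_s: 5.85
ee_pos: [0.5547, -0.0001, 0.0889]
eef_rot: [0.0, 0.91, 0.415, 0.0]
wrist_force: [-5.4, 1.3, 9.2]
gripper_width: 0.0553
finger_force: 34.1
```

Contact with the mat. I'll release, rise, and turn for the first plate.

Emit:
send_rows --travel '[[0,0,0],[0,0,0],[0,0,0],[0,0,-0.05],[0,0,-0.2],[0,0,-0.4],[0,0,-0.6],[0,0,-0.6]]' --dr '[[0,0,0],[0,0,0],[0,0,0],[0,0,0],[0,0,0],[0,0,0],[0,0,0],[0,0,0]]' --gripper 0.1

```text
time_s: 6.65
ee_pos: [0.5581, -0.0008, 0.2144]
eef_rot: [0.004, 0.91, 0.415, 0.005]
wrist_force: [-0.0, 0.3, 0.9]
gripper_width: 0.0766
finger_force: 0.0
```

Run:
```python
from h import *
to((.48,.10,.235,19.2),(.506,.124,.235,-6.2))
p,d=capture('top'); c=cam('top'); W=pts('top',c,d); cv2.imwrite('pics/top1.png',p)
hsv=cv2.cvtColor(p,cv2.COLOR_BGR2HSV); m=cv2.inRange(hsv,(20,130,60),(35,255,255))>0
m&=(W[...,2]>.1)&(W[...,2]<.14)&(abs(W[...,1])<.05); P=W[m]; print(m.sum(), P.mean(0) if m.sum() else 0)
p,d=capture('scene'); c=cam('scene'); W=pts('scene',c,d)
hsv=cv2.cvtColor(p,cv2.COLOR_BGR2HSV); m=cv2.inRange(hsv,(20,130,60),(35,255,255))>0
m&=(W[...,2]>.1)&(W[...,2]<.14)&(abs(W[...,1])<.05); P=W[m]; print(m.sum(), cv2.minEnclosingCircle((P[:,:2]*1000).astype(np.float32)) if m.sum() else 0,np.median(P,0))
```

```text
{'time_s': 6.65, 'ee_pos': [0.5581, -0.0008, 0.2144], 'eef_rot': [0.0036, 0.91, 0.4145, 0.0049], 'wrist_force': [-0.0446, 0.2978, 0.9133], 'gripper_width': 0.0766, 'finger_force': 0.0}
psi 48.98 q [-0.2   0.29  1.57  0.    1.27  0.51]
(0.48, 0.1, 0.235, 19.2) travel [0.125, -0.624, -0.109] dr [0.017, -0.016, 0.993]
(0.506, 0.124, 0.235, -6.2) travel [0.3, -0.605, -0.108] dr [0.013, -0.02, 1.839]
88 [ 0.53545987 -0.00503608  0.12175799]
362 ((555.42236328125, -1.259482979774475), 29.51515769958496) [0.55819953 0.00335305 0.12282043]
```

Emit:
send_rows --travel '[[0,0,-0.15],[0.05,-0.2,-0.15],[0.12,-0.45,-0.15],[0.125,-0.625,-0.15],[0.125,-0.625,-0.15],[0.125,-0.625,-0.15]]' --dr '[[0,0,0],[0,0,0.28],[0,0,0.56],[0,0,0.84],[0,0,0.99],[0,0,0.99]]' --gripper 0.35

```text
time_s: 7.35
ee_pos: [0.4752, 0.1016, 0.2364]
eef_rot: [-0.0, 0.986, 0.168, -0.001]
wrist_force: [0.9, 0.2, 0.3]
gripper_width: 0.0556
finger_force: 0.0
```

```bash
cat > wr.py <<'E'
from h import *
def view(name,n='wrist',zlo=.098,zhi=.125,xr=(.3,.65),yr=(-.4,.4),minarea=80):
    c=cam(n); p,d=capture(n); cv2.imwrite(f'pics/{name}.png',p); W=pts(n,c,d)
    hsv=cv2.cvtColor(p,cv2.COLOR_BGR2HSV); z=W[...,2]
    m=(d>0)&(z>zlo)&(z<zhi)&(hsv[...,1]<130)&(hsv[...,2]<130)&(W[...,0]>xr[0])&(W[...,0]<xr[1])&(W[...,1]>yr[0])&(W[...,1]<yr[1])
    k,l,st,_=cv2.connectedComponentsWithStats(m.astype(np.uint8))
    for i in range(1,k):
        if st[i,4]>minarea:
            P=W[l==i]; zt=np.median(P[:,2]); P=P[abs(P[:,2]-zt)<.004]
            (cc,s,a)=cv2.minAreaRect((P[:,:2]*1000).astype(np.float32)); print(st[i].tolist(),'ztop',round(zt,4),'c',np.round(cc,1),'s',np.round(s,1),'a',round(a,1))
    return p,d,W,hsv
E
python3 - <<'E'
from wr import *
to((.507,.124,.2,-6.2),(.507,.124,.085,-6.2))
view('w2')
E
```

```text
{'time_s': 7.35, 'ee_pos': [0.4752, 0.1016, 0.2364], 'eef_rot': [-0.0002, 0.9858, 0.168, -0.0012], 'wrist_force': [0.9315, 0.2152, 0.2971], 'gripper_width': 0.0556, 'finger_force': 0.0}
psi 19.34 q [-0.02  0.15  1.69 -0.    1.3   1.21]
(0.507, 0.124, 0.2, -6.2) travel [0.187, -0.053, 0.182] dr [-0.0, 0.004, 0.851]
(0.507, 0.124, 0.085, -6.2) travel [0.189, -0.053, 0.757] dr [-0.0, 0.004, 0.851]
[0, 0, 49, 101, 2835] ztop 0.1091 c [521.3 321.1] s [13.9 76.4] a 83.8
[74, 0, 78, 141, 6006] ztop 0.1098 c [526.1 254.9] s [28.9 96.3] a 83.4
[147, 47, 88, 136, 6297] ztop 0.1098 c [515.1 191.6] s [36.5 95.9] a 83.6
[232, 99, 71, 118, 3001] ztop 0.1097 c [504.4 124.9] s [20.  95.8] a 83.9
```

Emit:
send_rows --travel '[[0.05,0,0.05],[0.1,-0.03,0.1],[0.18,-0.06,0.15],[0.18,-0.06,0.15],[0.18,-0.06,0.15],[0.18,-0.06,0.35],[0.18,-0.06,0.55],[0.18,-0.06,0.7],[0.18,-0.06,0.755],[0.18,-0.06,0.755],[0.18,-0.06,0.755]]' --dr '[[0,0,0.28],[0,0,0.56],[0,0,0.84],[0,0,0.85],[0,0,0.85],[0,0,0.85],[0,0,0.85],[0,0,0.85],[0,0,0.85],[0,0,0.85],[0,0,0.85]]' --gripper 0.42

```text
time_s: 8.5
ee_pos: [0.5078, 0.1237, 0.0879]
eef_rot: [-0.0, 0.999, -0.054, 0.001]
wrist_force: [-0.0, 0.3, 0.4]
gripper_width: 0.0494
finger_force: 0.0
```

Emit:
send_rows --travel '[[0,0,0],[0,0,0],[0,0,0],[0,0,0],[0,0,0],[0,0,0],[0,0,0]]' --dr '[[0,0,0],[0,0,0],[0,0,0],[0,0,0],[0,0,0],[0,0,0],[0,0,0]]' --gripper 0.95

```text
time_s: 9.2
ee_pos: [0.5079, 0.1239, 0.0881]
eef_rot: [-0.0, 0.999, -0.054, 0.002]
wrist_force: [-0.0, -0.1, 6.4]
gripper_width: 0.0195
finger_force: 31.0
```

Run:
```python
from h import *
to((.505,.1243,.24,-6.2))
```

```text
{'time_s': 9.2, 'ee_pos': [0.5079, 0.1239, 0.0881], 'eef_rot': [-0.0, 0.9985, -0.0542, 0.0016], 'wrist_force': [-0.0012, -0.0527, 6.3588], 'gripper_width': 0.0195, 'finger_force': 30.9543}
psi -6.21 q [ 0.03  0.37  1.8  -0.    0.96  1.71]
(0.505, 0.1243, 0.24, -6.2) travel [-0.012, -0.0, -0.759] dr [-0.0, -0.006, -0.0]
```

Emit:
send_rows --travel '[[0,0,-0.05],[0,0,-0.15],[0,0,-0.3],[0,0,-0.5],[0,0,-0.7],[0,0,-0.8],[0,0.1,-0.8],[0,0.25,-0.8],[0,0.45,-0.8],[0,0.65,-0.8],[0,0.85,-0.8],[0,1,-0.8]]' --dr '[[0,0,0],[0,0,0],[0,0,0],[0,0,0],[0,0,0],[0,0,0],[0,0,0],[0,0,0],[0,0,0],[0,0,0],[0,0,0],[0,0,0]]'

```text
time_s: 10.4
ee_pos: [0.4841, -0.0767, 0.2468]
eef_rot: [0.0, 0.999, -0.055, -0.0]
wrist_force: [-0.1, -0.4, -1.7]
gripper_width: 0.0199
finger_force: 30.0
```

Run:
```python
from h import *
to((.493,-.22,.245,-.9))
```

```text
{'time_s': 10.4, 'ee_pos': [0.4841, -0.0767, 0.2468], 'eef_rot': [0.0002, 0.9985, -0.0546, -0.0002], 'wrist_force': [-0.1361, -0.3996, -1.7095], 'gripper_width': 0.0199, 'finger_force': 30.0429}
psi -6.26 q [-0.38  0.15  1.67 -0.    1.32  1.3 ]
(0.493, -0.22, 0.245, -0.9) travel [0.122, 0.707, 0.009] dr [0.001, 0.001, -0.179]
```

Emit:
send_rows --travel '[[0.03,0.18,0],[0.06,0.4,0],[0.09,0.6,0],[0.12,0.7,0],[0.12,0.7,0]]' --dr '[[0,0,-0.06],[0,0,-0.12],[0,0,-0.18],[0,0,-0.18],[0,0,-0.18]]'

```text
time_s: 10.9
ee_pos: [0.4937, -0.2193, 0.2464]
eef_rot: [0.0, 1.0, -0.009, -0.0]
wrist_force: [-1.1, 0.8, -2.7]
gripper_width: 0.0191
finger_force: 30.1
```

Run:
```python
from wr import *
to((.492,-.279,.2,-.9),(.492,-.279,.0885,-.9))
for n in ['wrist','top']:
    p,d,W,hsv=view('w3'+n,n,yr=(-.37,-.29))
    z=W[...,2]
    bl=cv2.inRange(hsv,(100,100,0),(130,255,255))>0
    for nm,yr in (('wall',(-.39,-.34)),('pad',(-.19,-.14))):
        m=bl&(z>.071)&(z<.088)&(W[...,1]>yr[0])&(W[...,1]<yr[1])&(W[...,0]>.4)&(W[...,0]<.58); P=W[m]
        if m.sum()>30: print(n,nm,m.sum(),'z',np.median(P[:,2]).round(4),cv2.minAreaRect((P[:,:2]*1000).astype(np.float32)))
```

```text
{'time_s': 10.9, 'ee_pos': [0.4937, -0.2193, 0.2464], 'eef_rot': [0.0002, 1.0, -0.0091, -0.0001], 'wrist_force': [-1.1264, 0.8086, -2.7335], 'gripper_width': 0.0191, 'finger_force': 30.1485}
psi -1.04 q [-0.62  0.24  1.56 -0.    1.34  0.96]
(0.492, -0.279, 0.2, -0.9) travel [-0.003, 0.299, 0.232] dr [0.001, 0.0, -0.005]
(0.492, -0.279, 0.0885, -0.9) travel [-0.003, 0.298, 0.79] dr [0.001, 0.0, -0.005]
[384, 146, 38, 110, 2476] ztop 0.1093 c [ 488.6 -324.2] s [20.4 95.9] a 88.5
wrist wall 2138 z 0.0791 ((490.1176452636719, -364.104248046875), (10.555601119995117, 146.6233367919922), 89.05113220214844)
wrist pad 1524 z 0.0762 ((493.2208251953125, -161.83480834960938), (10.493412971496582, 136.23550415039062), 89.17967224121094)
[416, 257, 10, 9, 85] ztop 0.109 c [ 452.3 -323.4] s [21.1 19.7] a 89.4
top wall 106 z 0.079 ((442.5879211425781, -364.65679931640625), (13.03402042388916, 50.48080825805664), 88.87464141845703)
top pad 212 z 0.076 ((493.01434326171875, -161.1573028564453), (9.84544849395752, 134.13803100585938), 89.77252197265625)
```

View pics/w3wrist.png

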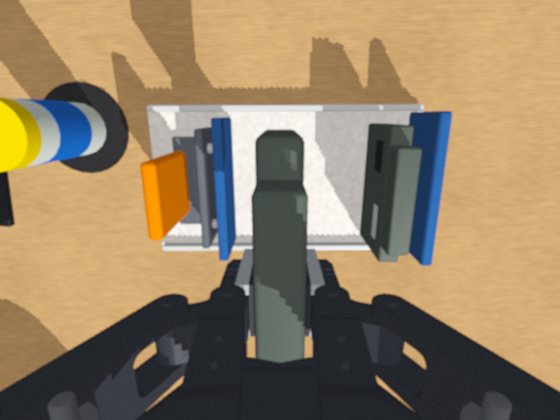

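The wrist view shows the held plate at (280,220), plate_a at (390,190) and the wall at (430,190). The clamp pad is at (222,190) and the canister stands on the mat at the left. Lowering with margin in front of plate_a.

Emit:
send_rows --travel '[[0,0.1,0],[0,0.2,0.05],[0,0.275,0.2],[0,0.278,0.35],[0,0.278,0.5],[0,0.278,0.62],[0,0.278,0.7],[0,0.278,0.74],[0,0.278,0.76],[0,0.278,0.77],[0,0.278,0.77]]' --dr '[[0,0,0],[0,0,0],[0,0,0],[0,0,0],[0,0,0],[0,0,0],[0,0,0],[0,0,0],[0,0,0],[0,0,0],[0,0,0]]'

```text
time_s: 12.1
ee_pos: [0.4933, -0.2724, 0.0931]
eef_rot: [0.0, 1.0, -0.007, 0.0]
wrist_force: [-0.3, 0.6, -2.9]
gripper_width: 0.0199
finger_force: 30.3
```

Run:
```python
from h import *
to((.494,-.275,.0885,-.9))
```

```text
{'time_s': 12.1, 'ee_pos': [0.4933, -0.2724, 0.0931], 'eef_rot': [0.0004, 1.0, -0.0071, 0.0004], 'wrist_force': [-0.2516, 0.5642, -2.8803], 'gripper_width': 0.0199, 'finger_force': 30.3269}
psi -0.82 q [-0.7   0.43  1.7   0.    1.02  0.88]
(0.494, -0.275, 0.0885, -0.9) travel [0.004, 0.013, 0.023] dr [0.001, -0.002, 0.003]
```

Emit:
send_rows --travel '[[0,0.005,0.005],[0,0.01,0.01],[0,0.013,0.015],[0,0.013,0.015],[0,0.013,0.015]]' --dr '[[0,0,0],[0,0,0],[0,0,0],[0,0,0],[0,0,0]]'

```text
time_s: 12.6
ee_pos: [0.4928, -0.2749, 0.0896]
eef_rot: [0.0, 1.0, -0.007, 0.0]
wrist_force: [0.1, 0.5, -3.2]
gripper_width: 0.0196
finger_force: 30.4
```

Emit:
send_rows --travel '[[0,0,0.003],[0,0,0.006],[0,0,0.006]]' --dr '[[0,0,0],[0,0,0],[0,0,0]]'

```text
time_s: 12.9
ee_pos: [0.4929, -0.2748, 0.0883]
eef_rot: [0.0, 1.0, -0.007, 0.0]
wrist_force: [0.5, 0.5, -2.6]
gripper_width: 0.0197
finger_force: 30.5
```

Emit:
send_rows --travel '[[0,0,0.003],[0,0,0.005],[0,0,0.005]]' --dr '[[0,0,0],[0,0,0],[0,0,0]]'

```text
time_s: 13.2
ee_pos: [0.4928, -0.2749, 0.0882]
eef_rot: [0.0, 1.0, -0.007, 0.0]
wrist_force: [-3.6, 1.2, 4.5]
gripper_width: 0.0199
finger_force: 31.5
```

Emit:
send_rows --travel '[[0,0,0],[0,0,0],[0,0,0],[0,0,0],[0,0,-0.04],[0,0,-0.12],[0,0,-0.25],[0,0,-0.45],[0,0,-0.65],[0,0,-0.75],[0,0,-0.75]]' --dr '[[0,0,0],[0,0,0],[0,0,0],[0,0,0],[0,0,0],[0,0,0],[0,0,0],[0,0,0],[0,0,0],[0,0,0],[0,0,0]]' --gripper 0.58

```text
time_s: 14.3
ee_pos: [0.4944, -0.2761, 0.2418]
eef_rot: [0.003, 1.0, -0.007, 0.003]
wrist_force: [0.1, 0.2, -0.1]
gripper_width: 0.036
finger_force: 0.0
```

Run:
```python
from wr import *
to((.50,-.08,.245,-.9),(.516,.1915,.245,-6.2))
view('w4','wrist',yr=(-.37,-.2))
```

```text
{'time_s': 14.3, 'ee_pos': [0.4944, -0.2761, 0.2418], 'eef_rot': [0.0026, 1.0, -0.0072, 0.0031], 'wrist_force': [0.1153, 0.1597, -0.1226], 'gripper_width': 0.036, 'finger_force': 0.0}
psi -0.82 q [-0.71  0.29  1.51  0.    1.34  0.88]
(0.5, -0.08, 0.245, -0.9) travel [0.014, -0.981, -0.021] dr [0.01, -0.012, 0.003]
(0.516, 0.1915, 0.245, -6.2) travel [0.074, -2.339, -0.028] dr [0.009, -0.013, 0.179]
[265, 150, 25, 111, 2485] ztop 0.1097 c [ 489.7 -273.9] s [19.6 95.5] a 89.3
[322, 150, 30, 110, 2547] ztop 0.1096 c [ 489.7 -324. ] s [19.3 94. ] a 88.4
```

Emit:
send_rows --travel '[[0.01,-0.2,0],[0.02,-0.45,0],[0.02,-0.7,0],[0.02,-0.95,0],[0.02,-1,0]]' --dr '[[0,0,0],[0,0,0],[0,0,0],[0,0,0],[0,0,0]]' --gripper 0.3

```text
time_s: 14.85
ee_pos: [0.498, -0.0699, 0.2356]
eef_rot: [-0.002, 1.0, -0.005, -0.002]
wrist_force: [0.6, -0.8, -0.2]
gripper_width: 0.0597
finger_force: 0.0
```

Emit:
send_rows --travel '[[0.01,-0.25,0],[0.02,-0.5,0],[0.02,-0.75,0],[0.03,-1,0],[0.03,-1,0]]' --dr '[[0,0,0.05],[0,0,0.1],[0,0,0.18],[0,0,0.18],[0,0,0.18]]'

```text
time_s: 15.35
ee_pos: [0.5075, 0.1302, 0.2358]
eef_rot: [-0.001, 0.999, -0.051, -0.001]
wrist_force: [-1.0, 0.3, -0.0]
gripper_width: 0.0598
finger_force: 0.0
```

Run:
```python
from wr import *
to((.516,.1912,.2,-6.2),(.516,.1912,.0855,-6.2))
view('w5','wrist',yr=(.05,.4))
```

```text
{'time_s': 15.35, 'ee_pos': [0.5075, 0.1302, 0.2358], 'eef_rot': [-0.001, 0.9987, -0.0512, -0.0013], 'wrist_force': [-0.973, 0.3391, -0.0082], 'gripper_width': 0.0598, 'finger_force': 0.0}
psi -5.87 q [0.04 0.22 1.61 0.   1.31 1.71]
(0.516, 0.1912, 0.2, -6.2) travel [0.012, -0.307, 0.18] dr [-0.004, 0.005, 0.011]
(0.516, 0.1912, 0.0855, -6.2) travel [0.013, -0.306, 0.752] dr [-0.004, 0.005, 0.011]
[102, 136, 53, 115, 4435] ztop 0.1098 c [526.4 254.9] s [28.7 95.7] a 83.6
[29, 138, 43, 113, 2486] ztop 0.1091 c [531.9 319.7] s [12.1 95. ] a 83.8
[180, 141, 51, 115, 5096] ztop 0.1098 c [515.3 191.7] s [36.5 95.7] a 83.5
```

Emit:
send_rows --travel '[[0.012,-0.15,0.05],[0.012,-0.308,0.15],[0.012,-0.308,0.2],[0.012,-0.308,0.3],[0.012,-0.308,0.45],[0.012,-0.308,0.6],[0.012,-0.308,0.7],[0.012,-0.308,0.75],[0.012,-0.308,0.75],[0.012,-0.308,0.75]]' --dr '[[0,0,0.01],[0,0,0.01],[0,0,0.01],[0,0,0.01],[0,0,0.01],[0,0,0.01],[0,0,0.01],[0,0,0.01],[0,0,0.01],[0,0,0.01]]' --gripper 0.34

```text
time_s: 16.4
ee_pos: [0.5183, 0.1851, 0.0878]
eef_rot: [0.0, 0.998, -0.057, 0.0]
wrist_force: [-0.5, 0.3, 0.2]
gripper_width: 0.0564
finger_force: 0.0
```

Emit:
send_rows --travel '[[0,0,0],[0,0,0],[0,0,0],[0,0,0],[0,0,0],[0,0,0]]' --dr '[[0,0,0],[0,0,0],[0,0,0],[0,0,0],[0,0,0],[0,0,0]]' --gripper 0.8

```text
time_s: 17.0
ee_pos: [0.5188, 0.1864, 0.0885]
eef_rot: [-0.0, 0.998, -0.057, 0.001]
wrist_force: [0.5, 1.7, 6.4]
gripper_width: 0.0359
finger_force: 31.0
```

Emit:
send_rows --travel '[[0,0,-0.05],[0,0,-0.15],[0,0,-0.3],[0,0,-0.5],[0,0,-0.7],[0,0,-0.8],[0,0.1,-0.8],[0,0.25,-0.8],[0,0.45,-0.8],[0,0.65,-0.8],[0,0.85,-0.8],[0,1,-0.8]]' --dr '[[0,0,0],[0,0,0],[0,0,0],[0,0,0],[0,0,0],[0,0,0],[0,0,0],[0,0,0],[0,0,0],[0,0,0],[0,0,0],[0,0,0]]'

```text
time_s: 18.2
ee_pos: [0.4934, -0.0147, 0.247]
eef_rot: [0.0, 0.998, -0.057, -0.001]
wrist_force: [0.7, -0.0, -2.7]
gripper_width: 0.0357
finger_force: 31.2
```

Run:
```python
from wr import *
to((.497,-.197,.245,-.9))
view('w6','wrist',yr=(.05,.4),zhi=.3)
```

```text
{'time_s': 18.2, 'ee_pos': [0.4934, -0.0147, 0.247], 'eef_rot': [0.0003, 0.9984, -0.0573, -0.0012], 'wrist_force': [0.6906, -0.0451, -2.7166], 'gripper_width': 0.0357, 'finger_force': 31.2427}
psi -6.57 q [-0.26  0.16  1.66 -0.    1.33  1.43]
(0.497, -0.197, 0.245, -0.9) travel [0.122, 0.903, 0.01] dr [0.001, 0.005, -0.189]
```

Emit:
send_rows --travel '[[0.03,0.15,0],[0.06,0.35,0],[0.09,0.6,0],[0.12,0.85,0],[0.12,1,0],[0.12,1,0],[0.12,1,0]]' --dr '[[0,0,-0.06],[0,0,-0.12],[0,0,-0.19],[0,0,-0.19],[0,0,-0.19],[0,0,-0.19],[0,0,-0.19]]'

```text
time_s: 18.95
ee_pos: [0.4952, -0.2141, 0.2466]
eef_rot: [-0.001, 1.0, -0.008, -0.001]
wrist_force: [-0.5, 1.4, -3.0]
gripper_width: 0.0355
finger_force: 31.6
```

Run:
```python
from wr import *
to((.4965,-.219,.0915,-.9))
view('w7','wrist',yr=(-.4,0),zlo=.1,zhi=.3)
```

```text
{'time_s': 18.95, 'ee_pos': [0.4952, -0.2141, 0.2466], 'eef_rot': [-0.0009, 1.0, -0.0082, -0.0011], 'wrist_force': [-0.4672, 1.4017, -3.0213], 'gripper_width': 0.0355, 'finger_force': 31.6432}
psi -0.93 q [-0.62  0.24  1.56  0.    1.35  0.97]
(0.4965, -0.219, 0.0915, -0.9) travel [0.009, 0.026, 0.776] dr [-0.003, 0.004, -0.001]
[78, 132, 405, 273, 31451] ztop 0.2684 c [ 505.1 -212.6] s [73.9 56.9] a 18.8
[336, 148, 29, 109, 599] ztop 0.1084 c [ 491.1 -265.5] s [17.6 96. ] a 79.5
[390, 148, 39, 108, 999] ztop 0.1083 c [ 489.3 -324.1] s [20.9 94.4] a 88.0
```

View pics/w7.png

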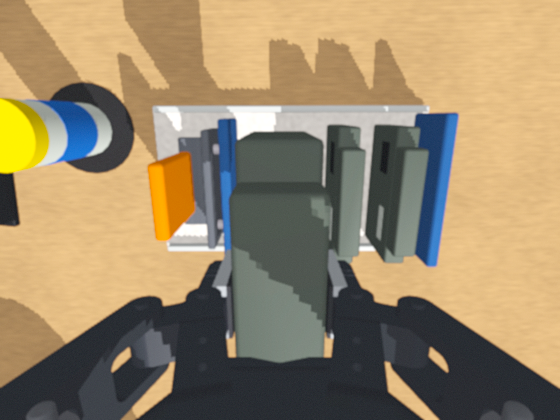

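The wrist view shows the held thick plate at (280,260), between the pad at (228,185) and the placed plate at (345,195). Both sides are clear.

Emit:
send_rows --travel '[[0.01,0.03,0.05],[0.01,0.03,0.2],[0.01,0.03,0.35],[0.01,0.03,0.5],[0.01,0.03,0.62],[0.01,0.03,0.7],[0.01,0.03,0.74],[0.01,0.03,0.765],[0.01,0.03,0.775],[0.01,0.03,0.775]]' --dr '[[0,0,0],[0,0,0],[0,0,0],[0,0,0],[0,0,0],[0,0,0],[0,0,0],[0,0,0],[0,0,0],[0,0,0]]'

```text
time_s: 20.0
ee_pos: [0.4984, -0.2203, 0.0928]
eef_rot: [0.0, 1.0, -0.007, 0.0]
wrist_force: [0.1, -0.4, -1.8]
gripper_width: 0.0355
finger_force: 31.6
```

Emit:
send_rows --travel '[[0,0,0.004],[0,0,0.008],[0,0,0.008]]' --dr '[[0,0,0],[0,0,0],[0,0,0]]'

```text
time_s: 20.3
ee_pos: [0.4981, -0.2204, 0.0911]
eef_rot: [0.0, 1.0, -0.007, 0.0]
wrist_force: [-0.0, -0.5, -3.1]
gripper_width: 0.0352
finger_force: 31.6
```

Emit:
send_rows --travel '[[0,0,0.004],[0,0,0.008],[0,0,0.008]]' --dr '[[0,0,0],[0,0,0],[0,0,0]]'

```text
time_s: 20.6
ee_pos: [0.4979, -0.2202, 0.089]
eef_rot: [-0.0, 1.0, -0.007, -0.0]
wrist_force: [0.2, 0.4, -2.5]
gripper_width: 0.0355
finger_force: 31.6
```

Emit:
send_rows --travel '[[0,0,0.003],[0,0,0.005],[0,0,0.005]]' --dr '[[0,0,0],[0,0,0],[0,0,0]]'

```text
time_s: 20.9
ee_pos: [0.4978, -0.2202, 0.0887]
eef_rot: [0.0, 1.0, -0.007, -0.0]
wrist_force: [-3.5, 0.7, 4.7]
gripper_width: 0.0359
finger_force: 32.5
```

Emit:
send_rows --travel '[[0,0,0],[0,0,0],[0,0,0],[0,0,0],[0,0,-0.04],[0,0,-0.12],[0,0,-0.25],[0,0,-0.45],[0,0,-0.65],[0,0,-0.8],[0,0,-0.8],[0,0,-0.8]]' --dr '[[0,0,0],[0,0,0],[0,0,0],[0,0,0],[0,0,0],[0,0,0],[0,0,0],[0,0,0],[0,0,0],[0,0,0],[0,0,0],[0,0,0]]' --gripper 0.42

```text
time_s: 22.1
ee_pos: [0.4982, -0.2203, 0.2491]
eef_rot: [0.001, 1.0, -0.007, 0.001]
wrist_force: [0.4, 0.3, -0.9]
gripper_width: 0.0495
finger_force: 0.0
```

Run:
```python
from wr import *
p,d,W,hsv=view('w8','wrist',yr=(-.37,-.15))
z=W[...,2]
o=cv2.inRange(hsv,(0,150,80),(18,255,255))>0; m=o&(z>.1)&(z<.12); P=W[m]; print('bar',m.sum(),np.median(P[:,2]),cv2.minAreaRect((P[:,:2]*1000).astype(np.float32)))
bl=cv2.inRange(hsv,(100,100,0),(130,255,255))>0
for yr in ((-.39,-.34),(-.19,-.14)):
    m=bl&(z>.071)&(z<.088)&(W[...,1]>yr[0])&(W[...,1]<yr[1]); P=W[m]; print(m.sum(),cv2.minAreaRect((P[:,:2]*1000).astype(np.float32)))
m=(z>.05)&(z<.2)&(W[...,1]>-.17)&(W[...,1]<-.09)&(W[...,0]>.4)&(W[...,0]<.6)
for a in range(-170,-90,5):
    k=m&(W[...,1]*1000>=a)&(W[...,1]*1000<a+5)
    if k.sum()>20: print(a,round(np.percentile(z[k],90),3),end='; ')
print(); to((.4952,-.1085,.235,-.9),(.4952,-.1085,.10,-.9))
```

```text
[257, 148, 43, 109, 4307] ztop 0.1098 c [ 493.5 -218.4] s [35.1 96. ] a 89.4
[328, 152, 28, 108, 2258] ztop 0.1096 c [ 489.6 -273.3] s [19.1 95.6] a 89.4
[381, 152, 38, 108, 2370] ztop 0.1093 c [ 489.2 -324.2] s [20.2 95. ] a 88.6
bar 1328 0.10874599423630318 ((494.1787414550781, -109.59771728515625), (13.902557373046875, 69.34207916259766), 89.21578979492188)
2091 ((489.75830078125, -364.34759521484375), (10.673538208007812, 146.1636199951172), 89.1446533203125)
1404 ((495.3251647949219, -161.94033813476562), (10.407215118408203, 134.23890686035156), 89.04227447509766)
-170 0.076; -165 0.077; -160 0.077; -150 0.068; -145 0.069; -140 0.068; -120 0.104; -115 0.11; -110 0.11; -105 0.109; 
{'time_s': 22.15, 'ee_pos': [0.4976, -0.2199, 0.2478], 'eef_rot': [-0.0002, 1.0, -0.0072, -0.0002], 'wrist_force': [-0.7629, 0.1328, -0.672], 'gripper_width': 0.0495, 'finger_force': 0.0}
psi -0.83 q [-0.62  0.25  1.54 -0.    1.35  0.96]
(0.4952, -0.1085, 0.235, -0.9) travel [-0.02, -0.557, 0.064] dr [-0.001, 0.001, 0.002]
(0.4952, -0.1085, 0.1, -0.9) travel [-0.02, -0.557, 0.739] dr [-0.001, 0.001, 0.002]
```

View pics/w8.png

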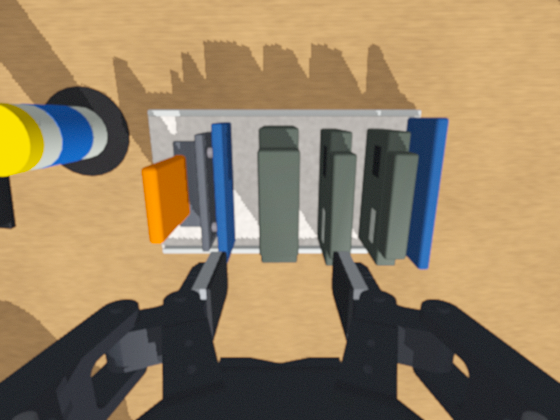

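All three plates stand upright at (280,205), (340,205) and (400,205), and the bar is at (167,198). Next I'll grip the orange bar.

Emit:
send_rows --travel '[[-0.02,-0.2,0],[-0.02,-0.4,0],[-0.02,-0.553,0],[-0.02,-0.553,0.1],[-0.02,-0.553,0.3],[-0.02,-0.553,0.5],[-0.02,-0.553,0.65],[-0.02,-0.553,0.74],[-0.02,-0.553,0.76],[-0.02,-0.553,0.76]]' --dr '[[0,0,0],[0,0,0],[0,0,0],[0,0,0],[0,0,0],[0,0,0],[0,0,0],[0,0,0],[0,0,0],[0,0,0]]' --gripper 0.5

```text
time_s: 23.15
ee_pos: [0.4945, -0.1091, 0.0948]
eef_rot: [-0.001, 1.0, -0.007, -0.002]
wrist_force: [-0.6, 0.5, 0.1]
gripper_width: 0.043
finger_force: 0.0
```

Run:
```python
from h import *
to((.4945,-.109,.095,-.9))
```

```text
{'time_s': 23.15, 'ee_pos': [0.4945, -0.1091, 0.0948], 'eef_rot': [-0.0007, 1.0, -0.0073, -0.0016], 'wrist_force': [-0.5955, 0.5454, 0.1305], 'gripper_width': 0.043, 'finger_force': 0.0}
psi -0.84 q [-0.44  0.34  1.83  0.    0.97  1.15]
(0.4945, -0.109, 0.095, -0.9) travel [-0.0, -0.001, -0.001] dr [-0.003, 0.006, 0.002]
```

Emit:
send_rows --travel '[[0,0,0],[0,0,0],[0,0,0],[0,0,0],[0,0,0],[0,0,0],[0,0,0]]' --dr '[[0,0,0],[0,0,0],[0,0,0],[0,0,0],[0,0,0],[0,0,0],[0,0,0]]' --gripper 0.95

```text
time_s: 23.85
ee_pos: [0.4963, -0.1099, 0.0973]
eef_rot: [0.0, 1.0, -0.007, 0.001]
wrist_force: [-0.3, 0.3, 6.2]
gripper_width: 0.0133
finger_force: 32.3
```

Emit:
send_rows --travel '[[0,0.015,0],[0,0.03,0],[0,0.045,0],[0,0.06,0],[0,0.075,0],[0,0.09,0],[0,0.105,0],[0,0.12,0],[0,0.135,0],[0,0.15,0]]' --dr '[[0,0,0],[0,0,0],[0,0,0],[0,0,0],[0,0,0],[0,0,0],[0,0,0],[0,0,0],[0,0,0],[0,0,0]]'

```text
time_s: 24.85
ee_pos: [0.4959, -0.1393, 0.0973]
eef_rot: [-0.0, 1.0, -0.007, 0.001]
wrist_force: [0.9, 2.2, 6.9]
gripper_width: 0.0135
finger_force: 32.5
```

Emit:
send_rows --travel '[[0,0.01,0],[0,0.02,0],[0,0.03,0],[0,0.04,0],[0,0.05,0],[0,0.065,0],[0,0.08,0],[0,0.095,0],[0,0.11,0],[0,0.125,0],[0,0.14,0],[0,0.15,0],[0,0.16,0],[0,0.17,0],[0,0.18,0],[0,0.19,0],[0,0.2,0],[0,0.21,0],[0,0.22,0],[0,0.23,0]]' --dr '[[0,0,0],[0,0,0],[0,0,0],[0,0,0],[0,0,0],[0,0,0],[0,0,0],[0,0,0],[0,0,0],[0,0,0],[0,0,0],[0,0,0],[0,0,0],[0,0,0],[0,0,0],[0,0,0],[0,0,0],[0,0,0],[0,0,0],[0,0,0]]'

```text
time_s: 26.85
ee_pos: [0.4952, -0.1844, 0.0973]
eef_rot: [-0.001, 1.0, -0.007, 0.001]
wrist_force: [0.7, 5.4, 8.3]
gripper_width: 0.0137
finger_force: 32.6
```

Run:
```python
from wr import *
obs()
p,d,W,hsv=view('w9','wrist',yr=(-.37,-.15),zlo=.1)
```

```text
{'time_s': 26.85, 'ee_pos': [0.4952, -0.1844, 0.0973], 'eef_rot': [-0.0007, 1.0, -0.0072, 0.001], 'wrist_force': [0.7424, 5.4496, 8.285], 'gripper_width': 0.0137, 'finger_force': 32.6166}
[409, 176, 151, 201, 23226] ztop 0.1096 c [ 496.8 -268.4] s [57.5 87.6] a 88.9
[226, 260, 37, 76, 968] ztop 0.1149 c [ 495.2 -170.3] s [13.4 22. ] a 89.3
[297, 260, 38, 76, 1040] ztop 0.1153 c [ 497.8 -192.3] s [12.9 20.7] a 48.2
[402, 347, 16, 22, 161] ztop 0.1074 c [ 461.4 -241.1] s [7.1 3.7] a 5.4
```

View pics/w9.png

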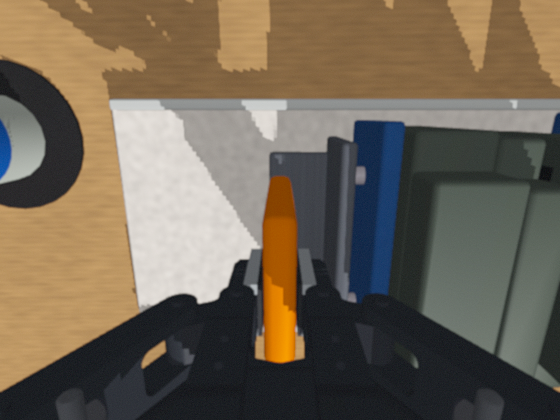

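The wrist view shows the pad at (378,200) against the thick plate. The plates at (470,250) and (545,250) are touching and upright. Continuing.

Emit:
send_rows --travel '[[0,0.01,0],[0,0.02,0],[0,0.03,0],[0,0.04,0],[0,0.05,0],[0,0.06,0],[0,0.07,0],[0,0.08,0],[0,0.09,0],[0,0.1,0],[0,0.11,0],[0,0.12,0],[0,0.13,0],[0,0.14,0],[0,0.15,0],[0,0.155,0],[0,0.155,0]]' --dr '[[0,0,0],[0,0,0],[0,0,0],[0,0,0],[0,0,0],[0,0,0],[0,0,0],[0,0,0],[0,0,0],[0,0,0],[0,0,0],[0,0,0],[0,0,0],[0,0,0],[0,0,0],[0,0,0],[0,0,0]]'

```text
time_s: 28.6
ee_pos: [0.4948, -0.2152, 0.0973]
eef_rot: [-0.001, 1.0, -0.007, 0.001]
wrist_force: [0.3, 7.2, 7.4]
gripper_width: 0.0134
finger_force: 32.6
```

Emit:
send_rows --travel '[[0,0.005,0],[0,0.01,0],[0,0.01,0]]' --dr '[[0,0,0],[0,0,0],[0,0,0]]'

```text
time_s: 28.9
ee_pos: [0.4948, -0.2171, 0.0973]
eef_rot: [-0.001, 1.0, -0.007, 0.001]
wrist_force: [2.1, 7.5, 8.7]
gripper_width: 0.0133
finger_force: 32.7
```

Emit:
send_rows --travel '[[0,0.005,0],[0,0.01,0],[0,0.01,0]]' --dr '[[0,0,0],[0,0,0],[0,0,0]]'

```text
time_s: 29.2
ee_pos: [0.4947, -0.2191, 0.0973]
eef_rot: [-0.001, 1.0, -0.007, 0.001]
wrist_force: [2.2, 6.9, 8.4]
gripper_width: 0.0133
finger_force: 32.7
```

Emit:
send_rows --travel '[[0,0.005,0],[0,0.01,0],[0,0.01,0]]' --dr '[[0,0,0],[0,0,0],[0,0,0]]'

```text
time_s: 29.5
ee_pos: [0.4947, -0.2211, 0.0973]
eef_rot: [-0.001, 1.0, -0.007, 0.001]
wrist_force: [1.3, 6.9, 8.4]
gripper_width: 0.0138
finger_force: 32.7
```

Emit:
send_rows --travel '[[0,0.003,0],[0,0.006,0],[0,0.006,0]]' --dr '[[0,0,0],[0,0,0],[0,0,0]]'

```text
time_s: 29.8
ee_pos: [0.4947, -0.2222, 0.0973]
eef_rot: [-0.001, 1.0, -0.007, 0.001]
wrist_force: [1.1, 7.9, 8.0]
gripper_width: 0.0136
finger_force: 32.7
```

Emit:
send_rows --travel '[[0,0.003,0],[0,0.006,0],[0,0.006,0]]' --dr '[[0,0,0],[0,0,0],[0,0,0]]'

```text
time_s: 30.1
ee_pos: [0.4946, -0.2234, 0.0973]
eef_rot: [-0.001, 1.0, -0.007, 0.001]
wrist_force: [2.3, 8.3, 8.3]
gripper_width: 0.0135
finger_force: 32.7
```

Emit:
send_rows --travel '[[0,0.003,0],[0,0.006,0],[0,0.006,0]]' --dr '[[0,0,0],[0,0,0],[0,0,0]]'

```text
time_s: 30.4
ee_pos: [0.4946, -0.2246, 0.0973]
eef_rot: [-0.001, 1.0, -0.007, 0.001]
wrist_force: [0.8, 8.2, 8.4]
gripper_width: 0.0138
finger_force: 32.7
```

Run:
```python
from wr import *
for n in ('top','scene'):
    p,d,W,hsv=view('v10'+n,n,yr=(-.38,-.25),zlo=.1,minarea=30)
    z=W[...,2]; bl=cv2.inRange(hsv,(100,100,0),(130,255,255))>0
    m=bl&(z>.071)&(z<.088)&(W[...,1]<-.34)&(W[...,1]>-.39); P=W[m]
    if m.sum()>20: print('wall',cv2.minAreaRect((P[:,:2]*1000).astype(np.float32)))
obs()
```

```text
[403, 257, 25, 9, 134] ztop 0.1096 c [ 452.7 -306.8] s [54.9 17.2] a 82.3
[184, 117, 33, 32, 538] ztop 0.1103 c [ 492.3 -318.6] s [76.9 98.6] a 87.9
{'time_s': 30.5, 'ee_pos': [0.4946, -0.2246, 0.0973], 'eef_rot': [-0.0009, 1.0, -0.0072, 0.0009], 'wrist_force': [0.671, 6.7269, 8.286], 'gripper_width': 0.0138, 'finger_force': 32.6662}
```

Emit:
send_rows --travel '[[0,0.003,0],[0,0.006,0],[0,0.006,0]]' --dr '[[0,0,0],[0,0,0],[0,0,0]]'

```text
time_s: 30.8
ee_pos: [0.4946, -0.2258, 0.0973]
eef_rot: [-0.001, 1.0, -0.007, 0.001]
wrist_force: [0.4, 8.4, 8.9]
gripper_width: 0.0137
finger_force: 32.7
```

Emit:
send_rows --travel '[[0,0.002,0],[0,0.004,0],[0,0.004,0]]' --dr '[[0,0,0],[0,0,0],[0,0,0]]'

```text
time_s: 31.1
ee_pos: [0.4946, -0.2266, 0.0973]
eef_rot: [-0.001, 1.0, -0.007, 0.001]
wrist_force: [1.4, 7.3, 8.8]
gripper_width: 0.013
finger_force: 32.7
```

Emit:
send_rows --travel '[[0,0.002,0],[0,0.005,0],[0,0.005,0]]' --dr '[[0,0,0],[0,0,0],[0,0,0]]'

```text
time_s: 31.4
ee_pos: [0.4946, -0.2276, 0.0973]
eef_rot: [-0.001, 1.0, -0.007, 0.001]
wrist_force: [0.6, 8.0, 8.3]
gripper_width: 0.0135
finger_force: 32.7
```

Emit:
send_rows --travel '[[0,0.002,0],[0,0.005,0],[0,0.005,0]]' --dr '[[0,0,0],[0,0,0],[0,0,0]]'

```text
time_s: 31.7
ee_pos: [0.4946, -0.2285, 0.0973]
eef_rot: [-0.001, 1.0, -0.007, 0.001]
wrist_force: [1.3, 7.7, 8.8]
gripper_width: 0.0132
finger_force: 32.7
```

Emit:
send_rows --travel '[[0,0.002,0],[0,0.004,0],[0,0.004,0]]' --dr '[[0,0,0],[0,0,0],[0,0,0]]'

```text
time_s: 32.0
ee_pos: [0.4946, -0.2288, 0.0973]
eef_rot: [-0.001, 1.0, -0.007, 0.001]
wrist_force: [1.5, 8.8, 8.7]
gripper_width: 0.0135
finger_force: 32.8
```

Emit:
send_rows --travel '[[0,0.002,0],[0,0.004,0],[0,0.004,0]]' --dr '[[0,0,0],[0,0,0],[0,0,0]]'

```text
time_s: 32.3
ee_pos: [0.4945, -0.2292, 0.0973]
eef_rot: [-0.002, 1.0, -0.007, 0.001]
wrist_force: [1.0, 11.5, 9.9]
gripper_width: 0.0134
finger_force: 32.9
```

Emit:
send_rows --travel '[[0,0.002,0],[0,0.004,0],[0,0.004,0]]' --dr '[[0,0,0],[0,0,0],[0,0,0]]'

```text
time_s: 32.6
ee_pos: [0.4945, -0.2296, 0.0973]
eef_rot: [-0.002, 1.0, -0.007, 0.001]
wrist_force: [2.1, 12.0, 10.8]
gripper_width: 0.0131
finger_force: 32.9
```

Emit:
send_rows --travel '[[0,0,0],[0,0,0],[0,0,0],[0,0,0],[0,0,-0.04],[0,0,-0.12],[0,0,-0.25],[0,0,-0.45],[0,0,-0.65],[0,0,-0.8],[0,0,-0.8],[0,0,-0.8]]' --dr '[[0,0,0],[0,0,0],[0,0,0],[0,0,0],[0,0,0],[0,0,0],[0,0,0],[0,0,0],[0,0,0],[0,0,0],[0,0,0],[0,0,0]]' --gripper 0.62

```text
time_s: 33.8
ee_pos: [0.4939, -0.2328, 0.2571]
eef_rot: [0.001, 1.0, -0.007, 0.001]
wrist_force: [0.1, 0.3, -0.8]
gripper_width: 0.0325
finger_force: 0.0
```

Run:
```python
from wr import *
obs()
p,d,W,hsv=view('w11','wrist',yr=(-.38,-.25)); z=W[...,2]
bl=cv2.inRange(hsv,(100,100,0),(130,255,255))>0
for yr in ((-.39,-.34),(-.30,-.25)):
    m=bl&(z>.071)&(z<.088)&(W[...,1]>yr[0])&(W[...,1]<yr[1]); P=W[m]; print(m.sum(),cv2.minAreaRect((P[:,:2]*1000).astype(np.float32)))
o=cv2.inRange(hsv,(0,150,80),(18,255,255))>0; m=o&(z>.1)&(z<.12); P=W[m]; print('bar',cv2.minAreaRect((P[:,:2]*1000).astype(np.float32)))
p2,_=capture('scene'); cv2.imwrite('pics/fin.png',np.vstack([p[100:300],cv2.resize(p2[90:310,140:440],(560,410))]))
```

```text
{'time_s': 33.8, 'ee_pos': [0.4939, -0.2328, 0.2571], 'eef_rot': [0.0006, 1.0, -0.0073, 0.0008], 'wrist_force': [0.0585, 0.2887, -0.7891], 'gripper_width': 0.0325, 'finger_force': 0.0}
[334, 143, 95, 109, 9083] ztop 0.1096 c [ 490.5 -321.1] s [75.2 98.6] a 89.0
409 ((490.4139404296875, -363.5390319824219), (11.847480773925781, 145.32022094726562), 88.97035217285156)
1435 ((494.915771484375, -278.71893310546875), (10.689687728881836, 130.0888214111328), 88.908447265625)
bar ((492.5883483886719, -226.7620391845703), (13.31395149230957, 68.72578430175781), 89.17050170898438)
```

View pics/fin.png

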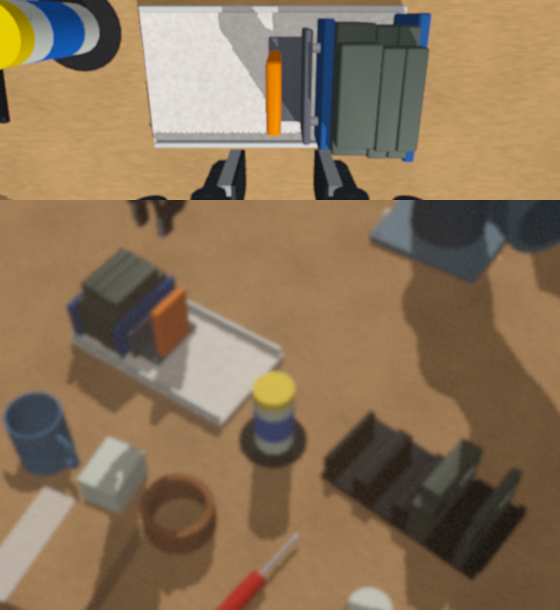

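The three plates are packed between the wall and the pad with no visible gaps. The canister is on the mat, and the other two plates are still standing in the rack.

```bash
python3 -c "
from station import close_job; print(close_job())"
```

```text
the job is handed in; nothing more can be done
None
```

The job is handed in at about 34 s of the 72 s allowed: the canister stands wholly on the mat, three plates are clamped snug against the end wall with the clamp's spring not bottomed, two plates remain standing in the rack, and I saw nothing else disturbed in the final pictures.

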